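Close and lock the fume extractor's filter cover

TASK

The filter in the bench fume extractor has just been changed and its cover left ajar. Push the cover down shut with your fingertips, then set a fingertip in the slot of each of the two quarter-turn fasteners and turn it clockwise to its stop, so that the cover is drawn down and locked. Touch only: do not lift the cover open, and leave the things around the extractor where they are.

Things in the scene. Friction and masses are not known exactly. Their poses are not given: they have to be found in the camera images.
- extractor: White sheet-steel fume extractor fixed to the bench, 280 (its x) by 360 (its y) by 138 mm high with the cover shut. Origin: centre of its underside. -x side: front, with the cover's finger tab; +x side: rear, with the hinge and a fixed deck 55 mm deep carrying two capped hose spigots that rise 20 mm above the shut cover.
- hinge_mid (a point): Middle of the cover's hinge line, which runs along the extractor's y axis, 85 mm behind (+x) and 135 mm above the extractor's origin. Cover: white plate, 223 mm from hinge to front edge, 350 mm wide, 6 mm thick; its top face is 3 mm above the hinge line when shut.
- cover (a joint): Cover angle, rad: 0 shut (level), grows as the front edge rises. It stays where left; 1 to 3 N on the front edge push it down. A rubber gasket resists over the last 5 mm (up to 12 N) and, let go unlocked, the front edge springs back to about 3 mm. Fasteners draw down a gap of up to 5 mm; with the cover higher, their tongues pass over the keepers and cannot lock.
- cover_front (a point): Middle of the cover's front edge, on its top face, midway between the fasteners; moves with the cover. A finger tab 60 mm wide stands out 16 mm in front of it. Between the fasteners' rings are 130 mm of plain plate across y.
- fastener_left (a joint): Turn of the left fastener (extractor's +y side), rad: 0 open, growing clockwise seen from above, 1.571 at the stop, locked. At 0 the slot runs along the extractor's y axis; at 1.571 front to back, in line with two index marks on the cover. Needs about 0.06 N m, up to 0.2 N m while the cam draws the cover down (0.6 to 1.4 rad); stays where left.
- slot_left (a point): Centre of the left fastener's head, level with its top, on its turning axis: 170 mm before the hinge line, 110 mm to the extractor's +y, 141 mm above the bench when shut. Flat grey metal disc 72 mm across in a steel ring, 3 mm proud of the cover; across it a straight dark-floored slot 27 mm wide, 62 mm long, 19 mm deep, closed at both ends. Site x runs along the slot, z up.
- fastener_right (a joint): Turn of the right fastener (at the extractor's -y); same values, same clockwise sense and same stiffness as the left one.
- slot_right (a point): Centre of the right fastener's head, level with its top; same head and slot as the left, 110 mm to the extractor's -y side. The point's x axis runs along the slot.
- solder_spool: Bystander: reel of solder standing on its flange left of the extractor, 64 mm across, 46 mm high. Origin: centre of its underside.
- screwdriver: Bystander: screwdriver with a red handle lying on the bench left of the extractor, about 200 mm long. Origin: under its middle; its x axis runs along it.
- flux_bottle: Bystander: small white bottle with a black cap standing right of the extractor, 42 mm across, 105 mm high. Origin: centre of its underside.
- old_filter: Bystander: used filter in a cardboard frame, 180 by 140 by 28 mm, lying right of the extractor. Origin: centre of its underside.

How it is judged:
On the way, in this order (a step that is already met when the one before it is completed fails the run):
1. the cover is pushed down, its front edge within about 7 mm of shut, before any fastener is locked (value of joint cover below 0.03 rad and value of joint each of fastener_left, fastener_right below 1.2 rad), for 0.1 s.
2. one fastener is turned to its locked stop (value of joint any of fastener_left, fastener_right above 1.46 rad), for 0.1 s.
3. both fasteners are turned to their locked stops (value of joint each of fastener_left, fastener_right above 1.46 rad), for 0.1 s.
At the end, for the whole second after the job is handed in: Both fasteners stand within 0.11 rad (6 degrees) of their locked stop and the cover is drawn down, its front edge less than 1.8 mm above shut (all of step 3 and value of joint cover below 0.008 rad); the robot touches nothing.
It fails at once if the cover is raised instead of pushed down (its front edge more than about 15 mm above the highest start) (value of joint cover above 0.52 rad).
It fails at once if a bystander is knocked, lifted or carried more than 25 mm from its place (distance of any of solder_spool, screwdriver, flux_bottle, old_filter from where it was at the start of the episode above 0.025 m).
It also fails if it takes over 70 s, if anything falls off the work surface, if the arm or the gripper's body presses on something with over 40 N, if the wrist force passes 120 N, or if a joint passes its speed limit or range.

ROBOT

A 7-joint arm with a two-finger parallel gripper is mounted at the origin on the work surface. World frame = base frame: x ahead of the robot, y to its left, z up, the work surface at z = 0. Lengths are in m, angles in rad, forces in N, time in s.
With the tool pointing down it reaches from about 0.4 to 0.925 m from the base axis. Payload 4.1 kg.
Tool frame: the origin (TCP) lies at the very end of the fingers, on their centre line; the grasp point (between the pads) lies 19 mm behind it; z points along the fingers, x is the direction in which the jaws open and shut, and the axes are right-handed (so a half turn about z gives the same grasp; the last joint's range is limited). The gripper opens to 85 mm and grips with 20 to 120 N. Pads are 22 mm wide; open, the fingers measure 114 mm over their backs; the gripper's body (76 mm by 85 mm) begins 54 mm behind the grasp point. The pads swing forward as they close: fully open they stand 13 mm farther back than shut.
Start: joints at [1.137, 0.398, 0.045, 1.537, -0.019, 1.207, -0.051], TCP at [0.214, -0.614, 0.231] pointing down, gripper open.
Joint ranges: [-2.82, 2.82], [-0.49, 2.23], [-1.37, 1.46], [0, 2.46], [-1.36, 4.5], [0.23, 2], [-2.94, 2.94]. Speed limits (rad/s): [2.57, 2.57, 3.14, 3.14, 3.14, 3.14, 3.14].

INTERFACE

Orientations are given as a unit quaternion [x, y, z, w].
In Python, from plant import env, eyes, sign_off gives the robot as it stands.
- The arm moves only by the shell command python3 -m pendant 'ROWS' [FORCE]. ROWS is JSON, a list of rows, each a list of 3 entries, a list of its own where there are three numbers: the shift along the tool's x, y, z in units of 60 mm (1.0 is 60 mm), then the turn about the tool's z in degrees, then the opening, from -1 (shut) to 1 (fully open). In form: [[[tx, ty, tz], turn, grip], ...]. A call has exactly 5 rows; each row shifts and turns the commanded pose from where the row before left it, along the tool's axes as they then stand; what a row does not reach is not made up. A row lasts 1/8 s, in which the tool goes at most 62.5 mm and 10.7 degrees, less where a joint would pass 70% of its speed; a pose out of reach is approached as far as the arm can. A call is refused whole if a number of a shift passes 1 or a number of a turn 10.7, either way. A call with a gripper value outside its range is refused whole. The fingers move at their own pace and stop on an object; FORCE is the grip in N (left out, the last holds). Time passes only in rows, so rows that do not move let the fingers close, or fill a call up. It gives the time, the measured TCP pose, the force and the opening at its end, in the units of the state.
- env.get_obs(): the state, without advancing time (a new reading comes with each control period).
- eyes.get_image(name): name is "side" or "top" or "wrist"; returns (picture, depth): 480x640x3 uint8, red, green, blue; 480x640 float32, m along the optical axis (not along the pixel's ray), 0 where there is no reading.
- eyes.camera_model(name): a dict with "camera_matrix" (3x3 intrinsics, pixels), "pose" (4x4, takes a point from camera to world coordinates). Camera axes: x right, y down, z forward; pixel columns grow to the right and rows downward; lengths in m; the calibration is good to about 2 mm. A picture is of the moment at which its call begins: read the wrist's pose just before it. camera_model takes no time and is no camera call; for the wrist camera it gives the pose at the moment of the call.
- sign_off(): hands the job in, once; it reports no verdict.
Trained networks look in the newest picture that a camera, given by its name, has taken for a name from the list of things; names that differ only in an ending like _2 or _b are one class to them, and where a whole thing is asked for, a point or a joint stands for the part that bears it (a point fixed in the world has none). Each returns a list of dicts, best first, with "p" (0 to 1); they miss things now and then, are a little off and sometimes report something else, mostly with a low value. They report only what shows in the picture. A call takes as long as a camera call.
- eyes.silhouettes(camera, thing): "mask" (480x640 bool, what is visible of it).
- eyes.pinpoint(camera, thing): "point" ([x, y, z] in m, in world coordinates, good to about 4 mm: a listed point, or the origin of a listed thing).
The state is a dict: "t": time; "joint_positions": joint angles; "joint_vel": joint speeds; "joint_efforts": joint torques, N m; "position": TCP position; "eef_rot": TCP orientation; "contact_force": force on the tool from outside, world axes, zero at the start; "ft_torque": the same for the moment, N m; "opening": finger opening in m.
Only numpy, scipy, OpenCV 4.12 (cv2) and the standard library are available. Lean on these libraries where they do the work, as an engineer would, in place of code of your own. Each camera call takes 0.05 s, during which the arm holds its last target.

## Working session

There is one attempt and no reset: what is moved stays moved. The work goes in short steps, Python scripts to look and compute and a shell command to move; the robot and the scene stay as the last step left them, time stands still between calls to the robot, and variables do not carry over. Pictures are saved under pics/ and viewed, and the job is handed in when it is done.

```bash
ls; mkdir -p pics; cat > h.py <<'E'
from plant import env, eyes, sign_off
import numpy as np, cv2
from scipy.spatial.transform import Rotation as R
def snap(c,f):
    p,d=eyes.get_image(c); cv2.imwrite('pics/'+f,p[:,:,::-1]); return p,d
def best(c,n):
    r=eyes.pinpoint(c,n)
    return [(np.round(x['point'],4).tolist(),round(x['p'],2)) for x in r[:2]]
def st():
    o=env.get_obs(); print('t',round(o['t'],2),'pos',np.round(o['position'],4),'R',np.round(R.from_quat(o['eef_rot']).as_matrix(),3).tolist(),'F',np.round(o['contact_force'],1),'T',np.round(o['ft_torque'],2),'op',round(float(o['opening']),4))
    return o
def back(c,d,u,v):
    m=eyes.camera_model(c);K=np.array(m['camera_matrix']);P=np.array(m['pose'])
    z=d[v,u]; q=np.array([(u-K[0,2])/K[0,0]*z,(v-K[1,2])/K[1,1]*z,z,1]); return (P@q)[:3]
E
python3 - <<'E'
from h import *
st()
for c in ['top','side']:
    snap(c,c+'1.png')
    for n in ['extractor','hinge_mid','cover_front','slot_left','slot_right']: print(c,n,best(c,n))
st()
E
```

```text
pics
t 0.0 pos [ 0.2134 -0.6133  0.2302] R [[0.329, -0.944, -0.001], [-0.944, -0.329, 0.002], [-0.002, 0.0, -1.0]] F [ 0.2  0.3 -0. ] T [ 0.03  0.03 -0.01] op 0.0854
top extractor []
top hinge_mid [([0.7033, -0.011, 0.1343], 0.68)]
top cover_front [([0.5067, -0.0678, 0.2197], 0.82)]
top slot_left [([0.5205, 0.0465, 0.2037], 0.62)]
top slot_right [([0.5795, -0.1558, 0.2079], 0.91)]
side extractor [([0.615, -0.0373, 0.0004], 0.65)]
side hinge_mid [([0.7003, -0.0114, 0.1318], 0.96)]
side cover_front [([0.5004, -0.0664, 0.2253], 0.85)]
side slot_left [([0.5185, 0.0523, 0.2084], 0.58)]
side slot_right [([0.5791, -0.1608, 0.2054], 0.7)]
t 0.6 pos [ 0.2136 -0.6139  0.2314] R [[0.329, -0.944, 0.0], [-0.944, -0.329, -0.0], [0.0, 0.0, -1.0]] F [-0.6 -0.5  0.6] T [-0.03 -0.04  0.02] op 0.0853
```

View pics/top1.png

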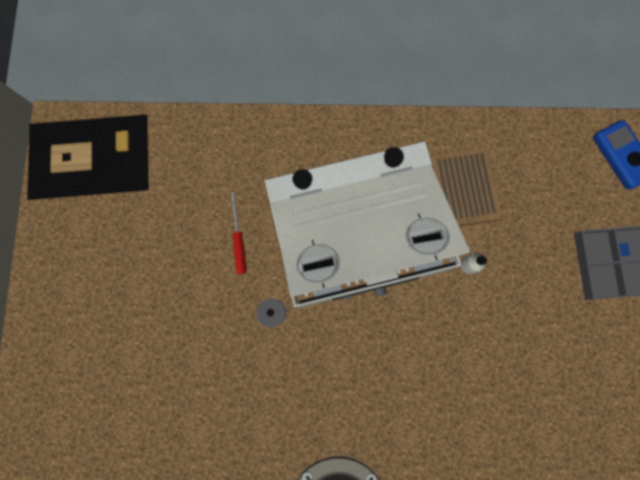

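View pics/side1.png

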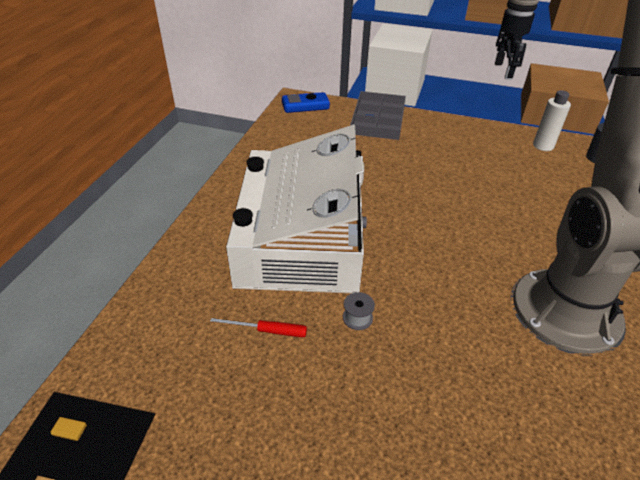

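```bash
python3 -m pendant '[[[0,0,-1],0,-1],[[-0.1,-0.1,-0.9],0,-1],[[-0.6,-0.7,0],0,-1],[[-0.6,-0.7,0],0,-1],[[-0.6,-0.7,0],0,-1]]' 60
python3 - <<'E'
from h import *
print(np.round(st()['joint_positions'],2))
E
```

```text
t: 1.23
position: [0.3016, -0.4613, 0.3456]
eef_rot: [0.815, -0.579, 0.0, 0.0]
contact_force: [0.5, -0.0, 0.2]
opening: 0.0001
t 1.23 pos [ 0.3016 -0.4613  0.3456] R [[0.328, -0.945, 0.001], [-0.945, -0.328, -0.001], [0.001, -0.0, -1.0]] F [ 0.5 -0.   0.2] T [-0.02  0.   -0.02] op 0.0001
[ 0.94  0.16 -0.03  1.6   0.01  1.38 -0.33]
```

```bash
python3 -m pendant '[[[-0.6,-0.68,0],0,-1],[[-0.6,-0.68,0],0,-1],[[-0.6,-0.68,0],0,-1],[[-0.6,-0.68,0],0,-1],[[-0.6,-0.68,0],0,-1]]'
python3 - <<'E'
from h import *
print(np.round(st()['joint_positions'],2))
E
```

```text
t: 1.85
position: [0.435, -0.2243, 0.3457]
eef_rot: [0.815, -0.579, 0.001, 0.0]
contact_force: [0.6, 0.4, -0.0]
opening: -0.0
t 1.85 pos [ 0.435  -0.2243  0.3457] R [[0.328, -0.945, 0.001], [-0.945, -0.328, -0.001], [0.001, -0.001, -1.0]] F [ 0.6  0.4 -0. ] T [-0.02 -0.06 -0.01] op -0.0
[ 0.64  0.04 -0.26  1.73  0.01  1.37 -0.86]
```

```bash
python3 -m pendant '[[[-0.6,-0.65,0],0,-1],[[-0.6,-0.65,0],0,-1],[[-0.6,-0.65,0],0,-1],[[0,0,0],-10,-1],[[0,0,0],-10,-1]]'
python3 -m pendant '[[[0,0,0],-10,-1],[[0,0,0],-10,-1],[[0,0,0],-10,-1],[[0,0,0],-10,-1],[[0,0,0],-10,-1]]'
python3 -m pendant '[[[0,0,0],-10,-1],[[0,0,0],-10,-1],[[0,0,0],-10,-1],[[0,0,0],-10,-1],[[0,0,0],-10,-1]]'
python3 - <<'E'
from h import *
print(np.round(st()['joint_positions'],2))
E
```

```text
t: 2.48
position: [0.5096, -0.0845, 0.3453]
eef_rot: [0.905, -0.426, 0.0, 0.0]
contact_force: [0.4, -0.1, 0.3]
opening: 0.0004
t: 3.1
position: [0.5093, -0.0854, 0.3455]
eef_rot: [1.0, -0.004, 0.0, 0.0]
contact_force: [0.6, -1.0, 0.2]
opening: -0.0001
t: 3.72
position: [0.5093, -0.0854, 0.3454]
eef_rot: [0.908, 0.419, 0.0, 0.0]
contact_force: [-0.4, 0.5, 0.1]
opening: 0.0
t 3.73 pos [ 0.5093 -0.0854  0.3454] R [[0.649, 0.76, 0.0], [0.76, -0.649, -0.0], [-0.0, 0.0, -1.0]] F [-0.4  0.5  0.1] T [ 0.01  0.01 -0.  ] op 0.0
[ 0.58  0.11 -0.54  1.67  0.06  1.38  0.89]
```

```bash
python3 -m pendant '[[[0,0,0],-10.5,-1],[[0,0,0],-10.5,-1],[[0,0,0],-10.5,-1],[[0,0,0],-10.5,-1],[[0,0,0],-10.5,-1]]'
python3 - <<'E'
from h import *
print(np.round(st()['joint_positions'],2))
p,d=snap('wrist','w1.png')
for n in ['hinge_mid','cover_front','slot_left','slot_right']: print(n,best('wrist',n))
E
```

```text
t: 4.35
position: [0.5093, -0.0854, 0.3454]
eef_rot: [0.629, 0.777, -0.0, 0.0]
contact_force: [0.0, -1.2, 0.1]
opening: -0.0002
t 4.35 pos [ 0.5093 -0.0854  0.3454] R [[-0.208, 0.978, 0.0], [0.978, 0.208, -0.0], [-0.0, 0.0, -1.0]] F [ 0.  -1.2  0.1] T [ 0.02 -0.01  0.03] op -0.0002
[ 0.64  0.12 -0.61  1.67  0.07  1.38  1.8 ]
hinge_mid []
cover_front [([0.5014, -0.0651, 0.2219], 0.98)]
slot_left [([0.5229, 0.0528, 0.2044], 0.59)]
slot_right [([0.5791, -0.1657, 0.2032], 0.81), ([0.7316, -0.2869, -0.0013], 0.49)]
```

View pics/w1.png

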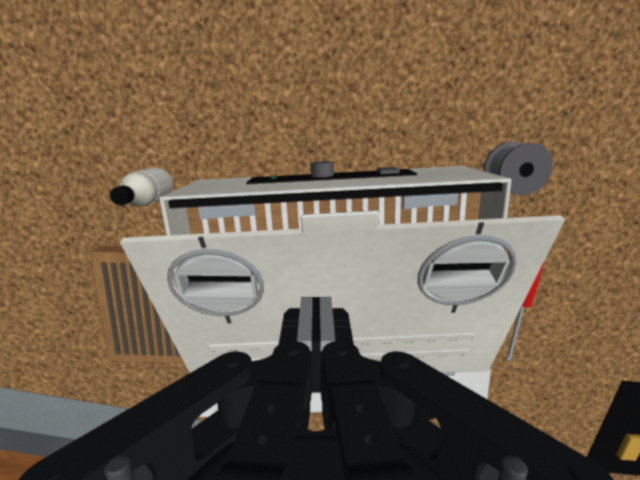

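```bash
python3 -m pendant '[[[0.38,0.4,0],0,-1],[[0,0,0.7],-3,-1],[[0,0,0.7],0,-1],[[0,0,0.5],0,-1],[[0,0,0],0,-1]]'
python3 - <<'E'
from h import *
st()
E
```

```text
t: 5.22
position: [0.5264, -0.0583, 0.2292]
eef_rot: [0.611, 0.791, -0.001, -0.002]
contact_force: [0.4, 0.5, 0.1]
opening: 0.0001
t 5.22 pos [ 0.5264 -0.0583  0.2292] R [[-0.252, 0.968, -0.005], [0.968, 0.252, 0.001], [0.002, -0.005, -1.0]] F [0.4 0.5 0.1] T [-0.   -0.   -0.02] op 0.0001
```

Now press: 0.229 → about 0.145 in 15 mm rows.

```bash
python3 -m pendant '[[[0,0,0.25],0,-1],[[0,0,0.25],0,-1],[[0,0,0.25],0,-1],[[0,0,0.25],0,-1],[[0,0,0.2],0,-1]]'
python3 - <<'E'
from h import *
st()
E
```

```text
t: 5.85
position: [0.5278, -0.0583, 0.1581]
eef_rot: [0.611, 0.792, -0.0, -0.0]
contact_force: [-0.2, 0.9, 0.9]
opening: -0.0001
t 5.85 pos [ 0.5278 -0.0583  0.1581] R [[-0.253, 0.967, -0.001], [0.967, 0.253, -0.0], [0.0, -0.001, -1.0]] F [-0.2  0.9  0.9] T [-0.01  0.14 -0.02] op -0.0001
```

```bash
python3 -m pendant '[[[0,0,0.15],0,-1],[[0,0,0.1],0,-1],[[0,0,0.05],0,-1],[[0,0,0.03],0,-1],[[0,0,0],0,-1]]'
python3 - <<'E'
from h import *
st()
E
```

```text
t: 6.48
position: [0.528, -0.0582, 0.14]
eef_rot: [0.611, 0.792, -0.0, -0.0]
contact_force: [-3.4, -0.4, 5.1]
opening: -0.0002
t 6.47 pos [ 0.528  -0.0582  0.14  ] R [[-0.253, 0.967, -0.0], [0.967, 0.253, -0.0], [-0.0, -0.001, -1.0]] F [-3.4 -0.4  5.1] T [-0.03  0.65  0.01] op -0.0002
```

```bash
python3 -m pendant '[[[0,0,0.03],0,-1],[[0,0,0.02],0,-1],[[0,0,0],0,-1],[[0,0,-0.3],0,-1],[[0,0,-1],0,-1]]'
python3 -m pendant '[[[0,0,-1],0,-1],[[0,0,-1],0,-1],[[0,0,0],0,-1],[[0,0,0],0,-1],[[0,0,0],0,-1]]'
python3 - <<'E'
from h import *
o=st()
for c in ['top','side','wrist']:
    snap(c,c+'2.png')
    for n in ['hinge_mid','cover_front','slot_left','slot_right']: print(c,n,best(c,n))
E
```

```text
t: 7.1
position: [0.5264, -0.0583, 0.2133]
eef_rot: [0.611, 0.792, -0.001, -0.003]
contact_force: [1.1, -0.7, 0.7]
opening: -0.0002
t: 7.72
position: [0.5274, -0.0583, 0.333]
eef_rot: [0.611, 0.792, -0.001, -0.001]
contact_force: [-0.4, 0.9, -0.4]
opening: 0.0
t 7.72 pos [ 0.5274 -0.0583  0.333 ] R [[-0.254, 0.967, -0.003], [0.967, 0.254, 0.0], [0.001, -0.002, -1.0]] F [-0.4  0.9 -0.4] T [-0.03  0.02  0.01] op 0.0
top hinge_mid [([0.7027, -0.0143, 0.1336], 0.92)]
top cover_front [([0.4862, -0.0723, 0.1372], 0.73)]
top slot_left [([0.5071, 0.0457, 0.1451], 0.57)]
top slot_right []
side hinge_mid [([0.6949, -0.0134, 0.1343], 0.9)]
side cover_front [([0.4857, -0.0721, 0.1422], 0.63)]
side slot_left [([0.5056, 0.0465, 0.1439], 0.58)]
side slot_right [([0.5651, -0.1652, 0.145], 0.57)]
wrist hinge_mid [([0.6131, 0.252, 0.0019], 0.31)]
wrist cover_front [([0.4869, -0.0725, 0.1412], 0.64)]
wrist slot_left [([0.5105, 0.0486, 0.1425], 0.89)]
wrist slot_right [([0.5669, -0.1687, 0.1422], 0.77)]
```

View pics/wrist2.png

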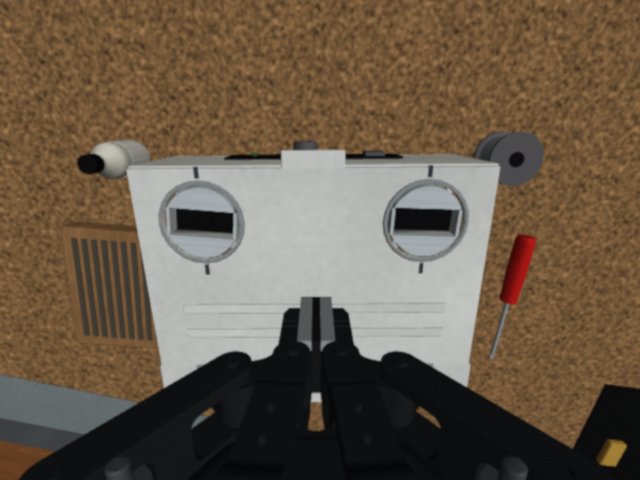

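View pics/side2.png

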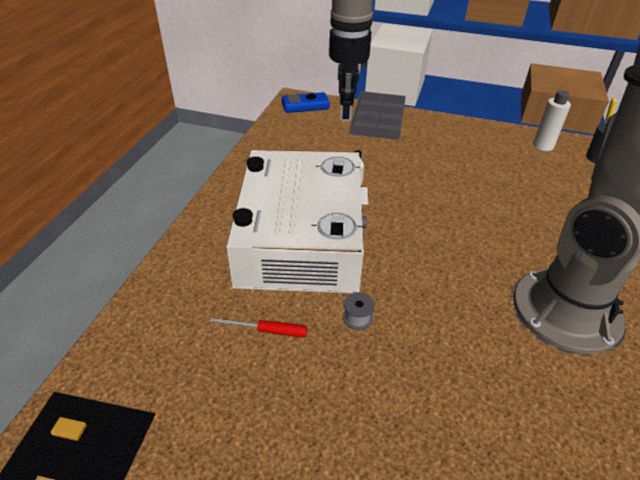

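```bash
python3 - <<'E'
from h import *
im=cv2.imread('pics/wrist2.png'); g=cv2.GaussianBlur(cv2.cvtColor(im,cv2.COLOR_BGR2GRAY),(3,3),0)
m=eyes.camera_model('wrist');K=np.array(m['camera_matrix']);P=np.array(m['pose'])
def plane(u,v,z):
    r=P[:3,:3]@np.array([(u-K[0,2])/K[0,0],(v-K[1,2])/K[1,1],1]); t=(z-P[2,3])/r[2]; return P[:3,3]+t*r
print(P.round(3).tolist(),K[0,0])
c=cv2.HoughCircles(g,cv2.HOUGH_GRADIENT,1,60,param1=80,param2=20,minRadius=33,maxRadius=46); print(c)
for u0 in (201,426):
    # outer ring: darkest->white transition, radial search
    pts=[]
    for a in np.linspace(0,2*np.pi,120,endpoint=False):
        rr=np.arange(34,52,.5); xs=u0+rr*np.cos(a); ys=221+rr*np.sin(a)
        pr=cv2.remap(g,xs.astype('f4')[None],ys.astype('f4')[None],1)[0].astype(float)
        k=np.argmax(np.gradient(pr)); pts.append((xs[k],ys[k]))
    e=cv2.fitEllipseAMS(np.array(pts,'f4')); print('ell',e, plane(*e[0],.1405).round(4))
    # dark slot
    x0=int(u0)-45; sub=g[180:265,x0:x0+90]; mask=(sub<45).astype('u1')
    ys,xs=np.nonzero(mask); rect=cv2.minAreaRect(np.c_[xs+x0,ys+180].astype('f4')); print('slot floor',rect, plane(*rect[0],.124).round(4))
E
```

```text
[[-0.253, 0.919, 0.304, 0.45], [0.967, 0.24, 0.08, -0.078], [0.001, 0.314, -0.949, 0.475], [0.0, 0.0, 0.0, 1.0]] 352.71768157329734
[[[428.5 217.5  39.9]
  [198.5 223.5  36.6]]]
ell ((201.1941680908203, 222.00242614746094), (79.99077606201172, 88.39137268066406), 132.2389373779297) [ 0.5629 -0.1636  0.1405]
slot floor ((203.98255920410156, 220.78465270996094), (55.1823844909668, 19.453369140625), 3.5035314559936523) [ 0.5665 -0.1653  0.124 ]
ell ((424.5273132324219, 220.82135009765625), (80.3011245727539, 86.97570037841797), 216.94577026367188) [0.5065 0.0474 0.1405]
slot floor ((423.0, 219.0), (20.0, 56.0), 90.0) [0.5079 0.0514 0.124 ]
```

```bash
python3 -m pendant '[[[0.89,0.06,0],0,-0.5],[[0.89,0.07,0],-0.3,-0.5],[[0,0,0.95],0,-0.5],[[0,0,0.95],0,-0.5],[[0,0,0.8],0,-0.5]]'
python3 -m pendant '[[[0,0,0],0,-0.5],[[0,0,0],0,-0.5],[[0,0,0],0,-0.5],[[0,0,0],0,-0.5],[[0,0,0],0,-0.5]]'
python3 - <<'E'
from h import *
o=st();print(np.round(o['joint_positions'],2))
snap('wrist','w3.png'); print(best('wrist','slot_left'))
snap('side','s3.png')
E
```

```text
t: 9.1
position: [0.5082, 0.0469, 0.1707]
eef_rot: [0.609, 0.793, -0.0, 0.0]
contact_force: [0.1, 0.4, 0.4]
opening: 0.0212
t: 9.72
position: [0.5092, 0.0471, 0.1733]
eef_rot: [0.609, 0.793, 0.0, 0.001]
contact_force: [1.1, 0.1, 0.2]
opening: 0.0211
t 9.72 pos [0.5092 0.0471 0.1733] R [[-0.258, 0.966, 0.002], [0.966, 0.258, -0.0], [-0.001, 0.001, -1.0]] F [1.1 0.1 0.2] T [-0.04  0.    0.04] op 0.0211
[ 0.43  0.26 -0.71  1.92  0.2   1.03  1.47]
[([0.5099, 0.0495, 0.1428], 0.77)]
```

View pics/w3.png

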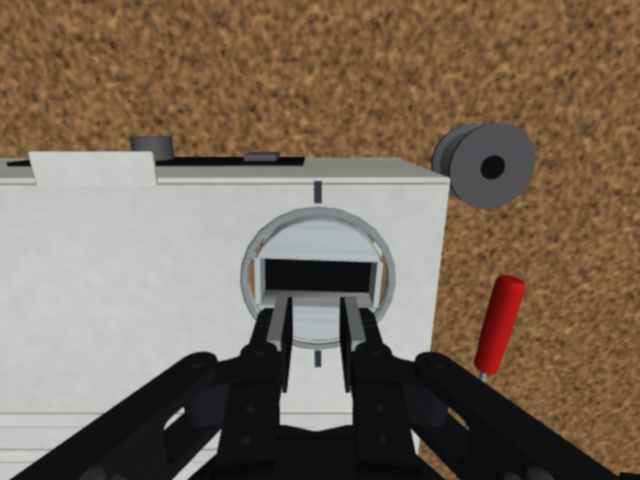

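View pics/s3.png

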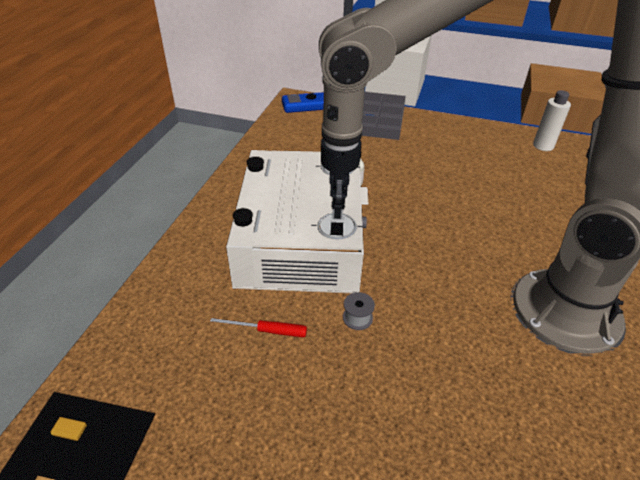

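```bash
cat >> h.py <<'E'
def plane(u,v,z,c='wrist'):
    m=eyes.camera_model(c);K=np.array(m['camera_matrix']);P=np.array(m['pose'])
    r=P[:3,:3]@np.array([(u-K[0,2])/K[0,0],(v-K[1,2])/K[1,1],1]); t=(z-P[2,3])/r[2]; return P[:3,3]+t*r
def proj(p,c='wrist'):
    m=eyes.camera_model(c);K=np.array(m['camera_matrix']);P=np.array(m['pose'])
    q=K@(np.linalg.inv(P)@np.r_[p,1])[:3]; return q[:2]/q[2]
E
python3 - <<'E'
from h import *
print(proj(env.get_obs()['position']))
for n,(u,v) in dict(ringc=(318.5,278),top=(318,207),bot=(318,349),l=(241,279),r=(396,279)).items(): print(n,plane(u,v,.1405).round(4))
# slot top-edge corners at z .143
for u,v in [(252,257),(383,261),(251,304),(384,306)]: print(plane(u,v,.1425).round(4))
im=cv2.imread('pics/w3.png'); cv2.imwrite('pics/w3c.png',cv2.resize(im[190:380,220:420],None,fx=4,fy=4,interpolation=cv2.INTER_CUBIC)[:600])
E
```

```text
[313.21325089 316.67102899]
ringc [0.5035 0.0484 0.1405]
top [0.4664 0.0381 0.1405]
bot [0.5462 0.0596 0.1405]
l [0.5147 0.0086 0.1405]
r [0.4934 0.0885 0.1405]
[0.5001 0.0119 0.1425]
[0.4848 0.0779 0.1425]
[0.5268 0.0169 0.1425]
[0.5094 0.0867 0.1425]
```

View pics/w3c.png

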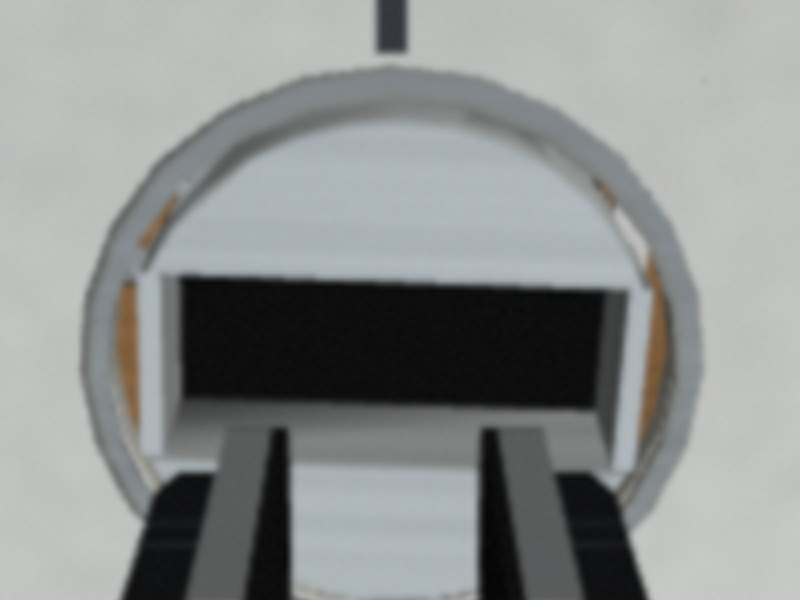

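```bash
python3 - <<'E'
from h import *
o=env.get_obs(); p=o['position']; Rm=R.from_quat(o['eef_rot']).as_matrix()
for s in (0,.003,.006): print(s,[proj(p+Rm@np.array([x,-.011,-s])).round(1) for x in (-.018,-.0105,.0105,.018)])
c=[(180,275),(625,288),(610,470),(160,460)]
w=[plane(220+a/4,190+b/4,.1433) for a,b in c]; print(np.round(w,4)); print(np.mean(w,0))
print([np.linalg.norm(w[i]-w[(i+1)%4]).round(4) for i in range(4)])
for i,j in((0,1),(3,2)): d=w[j]-w[i]; print(np.degrees(np.arctan2(d[1],d[0])))
e=Rm.T@(np.mean(w,0)-p); print('tool',e, e/.06)
E
```

```text
0 [array([272.3, 294.6]), array([289.3, 294.6]), array([337. , 294.6]), array([354. , 294.6])]
0.003 [array([271.5, 297.7]), array([288.8, 297.7]), array([337.4, 297.7]), array([354.7, 297.7])]
0.006 [array([270.7, 301. ]), array([288.3, 300.9]), array([337.8, 300.9]), array([355.5, 300.9])]
[[0.499  0.0186 0.1433]
 [0.4859 0.0745 0.1433]
 [0.5115 0.0807 0.1433]
 [0.5257 0.0217 0.1433]]
[0.50551533 0.04888118 0.1433    ]
[np.float64(0.0574), np.float64(0.0263), np.float64(0.0606), np.float64(0.0269)]
103.1638691889502
103.52594174627026
tool [ 0.00260231 -0.00267268  0.02936885] [ 0.04337176 -0.04454462  0.48948087]
```

```bash
python3 -m pendant '[[[0.02,-0.045,0],1,-0.5],[[0,0,0.2],0,-0.5],[[0,0,0.2],0,-0.5],[[0,0,0.05],0,-0.5],[[0,0,0],0,-0.5]]'
python3 - <<'E'
from h import *
st()
p,d=snap('wrist','w4.png')
im=cv2.imread('pics/w4.png'); cv2.imwrite('pics/w4c.png',cv2.resize(im[220:370,220:420],None,fx=4,fy=4,interpolation=cv2.INTER_CUBIC))
E
```

```text
t: 10.5
position: [0.5055, 0.0476, 0.145]
eef_rot: [0.616, 0.788, -0.0, -0.0]
contact_force: [-0.9, -0.1, 0.2]
opening: 0.0212
t 10.5 pos [0.5055 0.0476 0.145 ] R [[-0.242, 0.97, -0.001], [0.97, 0.242, 0.0], [0.0, -0.001, -1.0]] F [-0.9 -0.1  0.2] T [ 0.04  0.06 -0.02] op 0.0212
```

View pics/w4c.png

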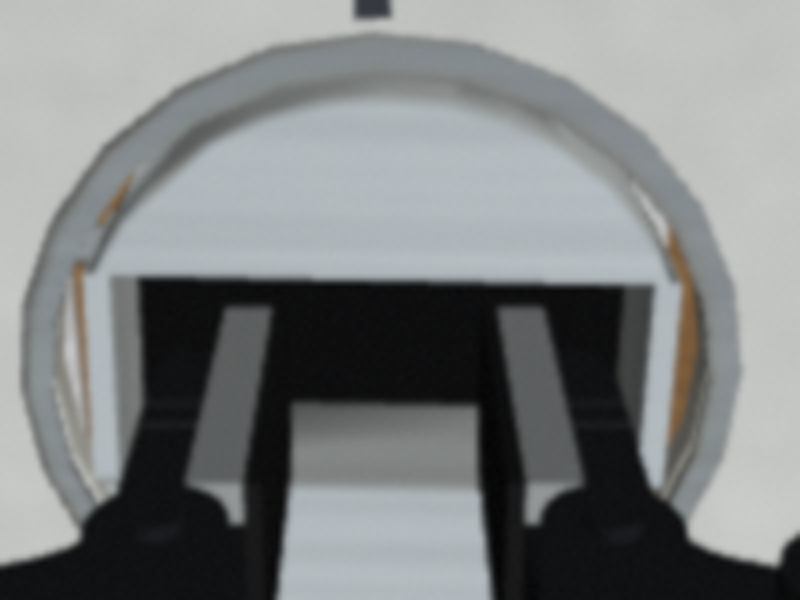

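```bash
python3 -m pendant '[[[0,0,0.07],0,-0.5],[[0,0,0.07],0,-0.5],[[0,0,0.07],0,-0.5],[[0,0,0.04],0,-0.5],[[0,0,0],0,-0.5]]'
python3 - <<'E'
from h import *
st()
E
```

```text
t: 11.18
position: [0.5057, 0.0475, 0.1303]
eef_rot: [0.616, 0.788, -0.0, -0.0]
contact_force: [0.7, 0.5, -0.1]
opening: 0.0212
t 11.18 pos [0.5057 0.0475 0.1303] R [[-0.242, 0.97, -0.0], [0.97, 0.242, -0.0], [0.0, -0.0, -1.0]] F [ 0.7  0.5 -0.1] T [-0.01  0.    0.03] op 0.0212
```

```bash
python3 -m pendant '[[[0,0,0.05],0,-0.5],[[0,0,0],8,-0.5],[[0,0,0],8,-0.5],[[0,0,0],8,-0.5],[[0,0,0],8,-0.5]]'
python3 - <<'E'
from h import *
st()
E
```

```text
t: 11.8
position: [0.5076, 0.0468, 0.1278]
eef_rot: [0.81, 0.586, 0.001, 0.001]
contact_force: [2.8, -2.4, -2.1]
opening: 0.0214
t 11.8 pos [0.5076 0.0468 0.1278] R [[0.314, 0.949, 0.004], [0.949, -0.314, -0.001], [0.001, 0.004, -1.0]] F [ 2.8 -2.4 -2.1] T [-0.31 -0.76  0.1 ] op 0.0214
```

```bash
python3 -m pendant '[[[0,0,0],8,-0.5],[[0,0,0],8,-0.5],[[0,0,0],8,-0.5],[[0,0,0],8,-0.5],[[0,0,0],8,-0.5]]'
python3 - <<'E'
from h import *
st()
E
```

```text
t: 12.42
position: [0.5071, 0.0469, 0.1275]
eef_rot: [0.962, 0.274, 0.001, 0.001]
contact_force: [4.4, 0.6, -4.4]
opening: 0.0217
t 12.43 pos [0.5071 0.0469 0.1275] R [[0.85, 0.527, 0.003], [0.527, -0.85, -0.001], [0.002, 0.002, -1.0]] F [ 4.4  0.6 -4.4] T [ 0.03 -0.97  0.44] op 0.0217
```

```bash
python3 -m pendant '[[[0,0,0],7,-0.5],[[0,0,0],7,-0.5],[[0,0,0],6,-0.5],[[0,0,0],3,-0.5],[[0,0,0],0,-0.5]]'
python3 - <<'E'
from h import *
o=st();print(np.degrees(R.from_quat(o['eef_rot']).as_euler('xyz')))
snap('wrist','w5.png');snap('side','s5.png')
E
```

```text
t: 13.05
position: [0.5067, 0.0473, 0.1267]
eef_rot: [0.997, 0.079, 0.001, 0.0]
contact_force: [5.2, -0.4, -7.0]
opening: 0.0213
t 13.05 pos [0.5067 0.0473 0.1267] R [[0.988, 0.157, 0.002], [0.157, -0.988, -0.0], [0.002, 0.001, -1.0]] F [ 5.2 -0.4 -7. ] T [-0.12 -0.98  0.1 ] op 0.0213
[ 1.79971243e+02 -1.12522797e-01  9.02588639e+00]
```

View pics/w5.png

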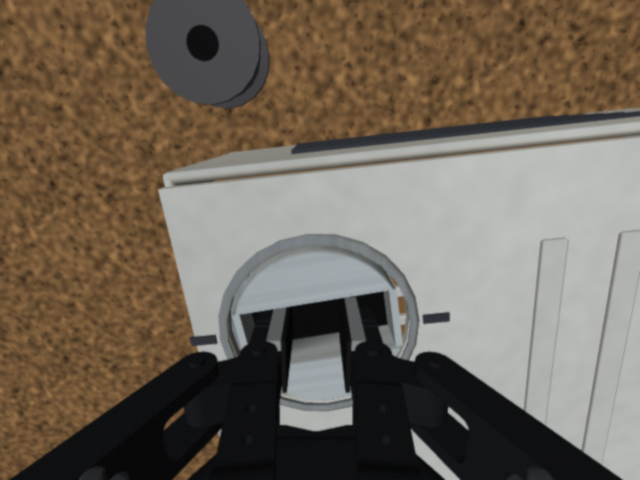

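```bash
python3 -m pendant '[[[0,0,0],3,-0.5],[[0,0,0],3,-0.5],[[0,0,0],0,-0.5],[[0,0,0],0,-0.5],[[0,0,0],0,-0.5]]'
python3 - <<'E'
from h import *
o=st();print(np.degrees(R.from_quat(o['eef_rot']).as_euler('xyz')))
snap('wrist','w6.png')
E
```

```text
t: 13.78
position: [0.5063, 0.0473, 0.127]
eef_rot: [1.0, 0.027, 0.001, 0.0]
contact_force: [6.1, -0.6, -9.5]
opening: 0.0216
t 13.78 pos [0.5063 0.0473 0.127 ] R [[0.998, 0.055, 0.001], [0.055, -0.998, -0.001], [0.001, 0.001, -1.0]] F [ 6.1 -0.6 -9.5] T [-0.19 -1.12  0.69] op 0.0216
[ 1.79950976e+02 -7.60505956e-02  3.14858185e+00]
```

View pics/w6.png

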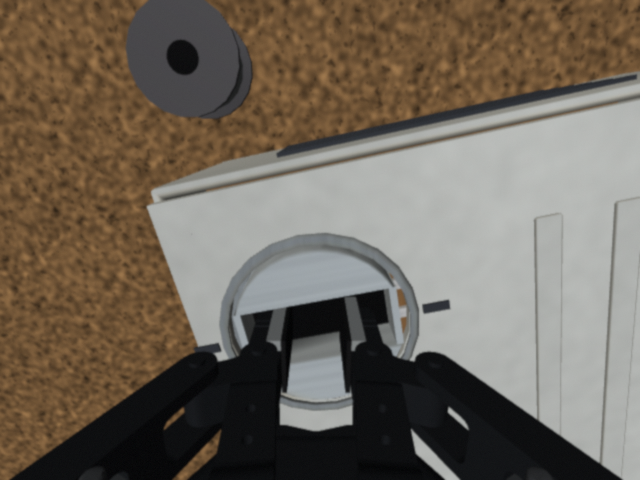

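```bash
python3 -m pendant '[[[0,0,0],-5,-0.5],[[0,0,0],-1,-0.5],[[0,0,-0.3],0,-0.5],[[0,0,-0.6],0,-0.5],[[0,0,-1],0,-0.5]]'
python3 - <<'E'
from h import *
o=st();print(np.round(o['joint_positions'],2), np.degrees(R.from_quat(o['eef_rot']).as_euler('xyz')))
snap('wrist','w7.png'); snap('side','s7.png')
E
```

```text
t: 14.45
position: [0.5038, 0.0474, 0.2413]
eef_rot: [0.997, 0.078, -0.003, -0.0]
contact_force: [0.3, -0.3, -0.1]
opening: 0.0211
t 14.45 pos [0.5038 0.0474 0.2413] R [[0.988, 0.155, -0.005], [0.155, -0.988, -0.0], [-0.005, -0.001, -1.0]] F [ 0.3 -0.3 -0.1] T [-0.03 -0.11 -0.04] op 0.0211
[ 0.19  0.15 -0.4   1.85  0.06  1.16 -0.08] [-179.96542664    0.30082219    8.93885756]
```

View pics/w7.png

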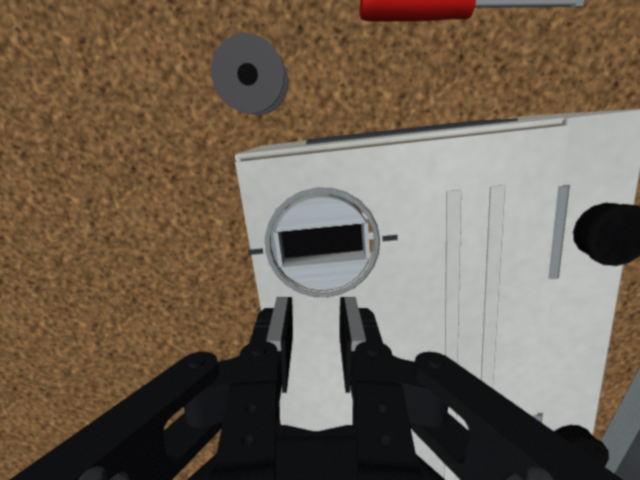

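```bash
python3 -m pendant '[[[0.11,0.92,0],0,-0.5],[[0.11,0.92,0],0,-0.5],[[0.11,0.91,0],0,-0.5],[[0.11,0.91,0],0,-0.5],[[0,0,0],-10,-0.5]]'
python3 -m pendant '[[[0,0,0],-10.5,-0.5],[[0,0,0],-10.5,-0.5],[[0,0,0],-10.5,-0.5],[[0,0,0],-10.5,-0.5],[[0,0,0],-10.5,-0.5]]'
python3 -m pendant '[[[0,0,0],-10.5,-0.5],[[0,0,0],-10.5,-0.5],[[0,0,0],-10.5,-0.5],[[0,0,0.6],-1,-0.5],[[0,0,0],0,-0.5]]'
python3 - <<'E'
from h import *
o=st();print(np.round(o['joint_positions'],2), np.degrees(R.from_quat(o['eef_rot']).as_euler('xyz')))
snap('wrist','w8.png'); print(best('wrist','slot_right'))
E
```

```text
t: 15.18
position: [0.5655, -0.1713, 0.2409]
eef_rot: [0.987, 0.162, -0.001, 0.001]
contact_force: [0.1, 0.7, -0.7]
opening: 0.0215
t: 15.8
position: [0.5657, -0.1649, 0.2414]
eef_rot: [0.81, 0.586, -0.0, -0.0]
contact_force: [0.1, 0.7, -1.1]
opening: 0.0214
t: 16.42
position: [0.5636, -0.1648, 0.203]
eef_rot: [0.616, 0.788, -0.001, -0.003]
contact_force: [-0.4, -0.8, -0.3]
opening: 0.0214
t 16.43 pos [ 0.5636 -0.1648  0.203 ] R [[-0.241, 0.971, -0.006], [0.971, 0.241, 0.002], [0.003, -0.006, -1.0]] F [-0.4 -0.8 -0.3] T [-0.07 -0.05 -0.01] op 0.0214
[ 0.62  0.35 -0.51  1.71  0.18  1.14  1.87] [-179.66861098   -0.18282973  103.93351338]
[([0.5664, -0.1641, 0.1407], 0.85)]
```

View pics/w8.png

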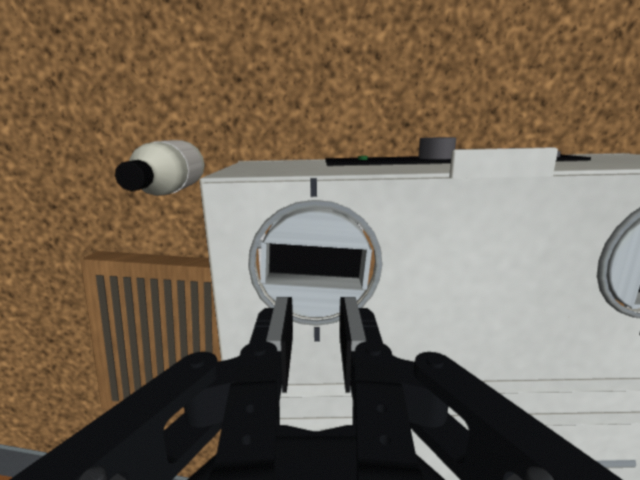

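```bash
python3 -m pendant '[[[0,0,0.4],0,-0.5],[[0,0,0.4],0,-0.5],[[0,0,0.2],0,-0.5],[[0,0,0],0,-0.5],[[0,0,0],0,-0.5]]'
python3 - <<'E'
from h import *
o=st()
snap('wrist','w9.png')
im=cv2.imread('pics/w9.png'); cv2.imwrite('pics/w9c.png',cv2.resize(im[220:370,220:420],None,fx=4,fy=4,interpolation=cv2.INTER_CUBIC))
E
```

```text
t: 17.15
position: [0.5671, -0.1653, 0.1468]
eef_rot: [0.616, 0.788, 0.0, 0.001]
contact_force: [0.8, -0.2, -0.3]
opening: 0.0215
t 17.15 pos [ 0.5671 -0.1653  0.1468] R [[-0.242, 0.97, 0.002], [0.97, 0.242, -0.001], [-0.001, 0.002, -1.0]] F [ 0.8 -0.2 -0.3] T [ 0.01  0.01 -0.  ] op 0.0215
```

View pics/w9c.png

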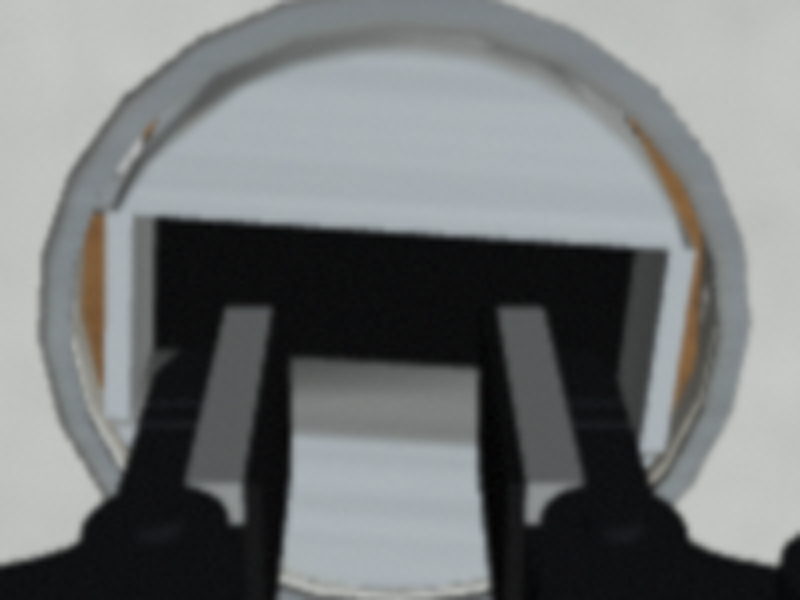

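```bash
python3 - <<'E'
from h import *
o=env.get_obs(); p=o['position']; Rm=R.from_quat(o['eef_rot']).as_matrix()
print(p,[proj(p+Rm@np.array([x,-.011,-.003])).round(1) for x in (-.018,.018)])
c=[(135,213),(668,247),(650,455),(125,420)]
w=[plane(220+a/4,220+b/4,.141) for a,b in c]; print(np.round(w,4)); m=np.mean(w,0);print(m)
print([np.linalg.norm(w[i]-w[(i+1)%4]).round(4) for i in range(4)])
for i,j in((0,1),(3,2)): d=w[j]-w[i]; print(np.degrees(np.arctan2(d[1],d[0])))
e=Rm.T@(m-p); print('tool',e, e/.06)
E
```

```text
[ 0.56708784 -0.16534206  0.14682117] [array([271.5, 297.8]), array([354.7, 297.7])]
[[ 0.5554 -0.1958  0.141 ]
 [ 0.5449 -0.1364  0.141 ]
 [ 0.5713 -0.1303  0.141 ]
 [ 0.5817 -0.192   0.141 ]]
[ 0.56331758 -0.16361761  0.141     ]
[np.float64(0.0603), np.float64(0.0271), np.float64(0.0626), np.float64(0.0267)]
100.00441299939344
99.61104435089294
tool [ 0.0025914  -0.00325355  0.00581152] [ 0.04318993 -0.05422588  0.09685862]
```

```bash
python3 -m pendant '[[[0.01,-0.06,0],3.5,-0.5],[[0,0,0],0,-0.5],[[0,0,0],0,-0.5],[[0,0,0],0,-0.5],[[0,0,0],0,-0.5]]'
python3 - <<'E'
from h import *
o=st()
snap('wrist','w10.png')
im=cv2.imread('pics/w10.png'); cv2.imwrite('pics/w10c.png',cv2.resize(im[220:370,220:420],None,fx=4,fy=4,interpolation=cv2.INTER_CUBIC))
E
```

```text
t: 17.82
position: [0.5626, -0.1655, 0.1455]
eef_rot: [0.639, 0.769, 0.0, 0.0]
contact_force: [-0.5, 0.5, -0.2]
opening: 0.0213
t 17.82 pos [ 0.5626 -0.1655  0.1455] R [[-0.182, 0.983, 0.0], [0.983, 0.182, -0.0], [-0.0, 0.0, -1.0]] F [-0.5  0.5 -0.2] T [-0.01  0.01 -0.03] op 0.0213
```

View pics/w10c.png

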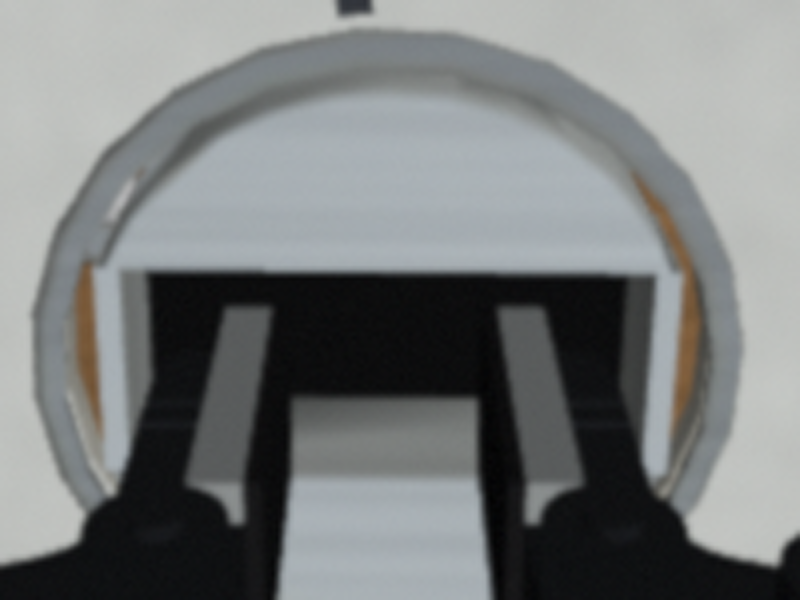

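Aligned; slot front edge at row ~272, pad tips at ~305, as on the left. Inserting.

```bash
python3 -m pendant '[[[0,0,0.08],0,-0.5],[[0,0,0.08],0,-0.5],[[0,0,0.08],0,-0.5],[[0,0,0.08],0,-0.5],[[0,0,0],0,-0.5]]'
python3 - <<'E'
from h import *
st()
E
```

```text
t: 18.5
position: [0.5627, -0.1654, 0.1258]
eef_rot: [0.639, 0.769, 0.0, -0.0]
contact_force: [1.1, 0.4, -1.4]
opening: 0.0214
t 18.5 pos [ 0.5627 -0.1654  0.1258] R [[-0.182, 0.983, 0.0], [0.983, 0.182, 0.0], [0.0, 0.0, -1.0]] F [ 1.1  0.4 -1.4] T [ 0.05 -0.38 -0.02] op 0.0214
```

```bash
python3 -m pendant '[[[0,0,0],8,-0.5],[[0,0,0],8,-0.5],[[0,0,0],8,-0.5],[[0,0,0],8,-0.5],[[0,0,0],8,-0.5]]'
python3 - <<'E'
from h import *
st()
E
```

```text
t: 19.12
position: [0.564, -0.1664, 0.1265]
eef_rot: [0.865, 0.502, 0.001, 0.002]
contact_force: [3.5, -1.7, -3.3]
opening: 0.0216
t 19.12 pos [ 0.564  -0.1664  0.1265] R [[0.496, 0.868, 0.004], [0.868, -0.496, -0.001], [0.001, 0.004, -1.0]] F [ 3.5 -1.7 -3.3] T [-0.34 -0.96  0.09] op 0.0216
```

```bash
python3 -m pendant '[[[0,0,0],8,-0.5],[[0,0,0],8,-0.5],[[0,0,0],8,-0.5],[[0,0,0],8,-0.5],[[0,0,0],8,-0.5]]'
python3 - <<'E'
from h import *
st()
E
python3 -m pendant '[[[0,0,0],6,-0.5],[[0,0,0],5,-0.5],[[0,0,0],3,-0.5],[[0,0,0],0,-0.5],[[0,0,0],0,-0.5]]'
python3 - <<'E'
from h import *
o=st();print(np.degrees(R.from_quat(o['eef_rot']).as_euler('xyz')))
snap('wrist','w11.png')
E
```

```text
t: 19.75
position: [0.5632, -0.1659, 0.1263]
eef_rot: [0.984, 0.176, 0.001, 0.001]
contact_force: [1.5, -0.9, -3.6]
opening: 0.0214
t 19.75 pos [ 0.5632 -0.1659  0.1263] R [[0.938, 0.346, 0.002], [0.346, -0.938, -0.001], [0.001, 0.001, -1.0]] F [ 1.5 -0.9 -3.6] T [-0.27 -0.57  0.27] op 0.0214
t: 20.38
position: [0.563, -0.1654, 0.1263]
eef_rot: [0.998, 0.057, 0.0, 0.0]
contact_force: [2.8, 0.2, -1.8]
opening: 0.0215
t 20.38 pos [ 0.563  -0.1654  0.1263] R [[0.993, 0.114, 0.001], [0.114, -0.993, -0.0], [0.001, 0.0, -1.0]] F [ 2.8  0.2 -1.8] T [ 0.01 -0.61  0.09] op 0.0215
[ 1.79990745e+02 -5.52678309e-02  6.54317361e+00]
```

View pics/w11.png

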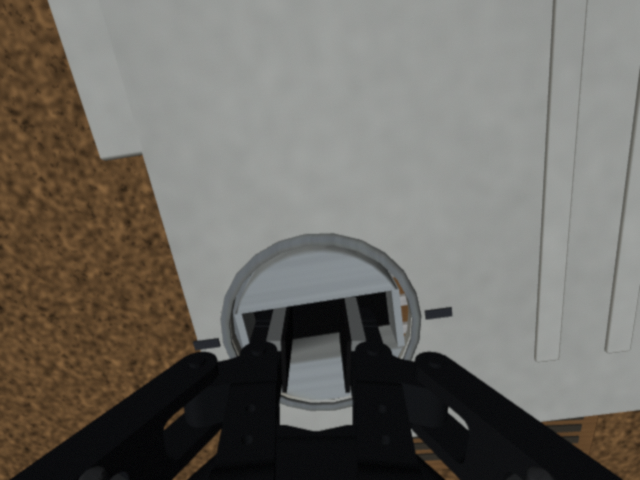

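```bash
python3 -m pendant '[[[0,0,0],3,-0.5],[[0,0,0],1.5,-0.5],[[0,0,0],0,-0.5],[[0,0,0],0,-0.5],[[0,0,0],0,-0.5]]'
python3 - <<'E'
from h import *
o=st();print(np.degrees(R.from_quat(o['eef_rot']).as_euler('xyz')))
E
```

```text
t: 21.05
position: [0.5629, -0.1653, 0.1263]
eef_rot: [1.0, 0.018, 0.0, 0.0]
contact_force: [4.1, 0.2, -3.0]
opening: 0.0214
t 21.05 pos [ 0.5629 -0.1653  0.1263] R [[0.999, 0.036, 0.001], [0.036, -0.999, -0.0], [0.001, 0.0, -1.0]] F [ 4.1  0.2 -3. ] T [ 0.01 -0.99  1.07] op 0.0214
[ 1.79989005e+02 -4.71367851e-02  2.05597657e+00]
```

Torque 1.07 N m, at the stop. Back off, lift away and look at both.

```bash
python3 -m pendant '[[[0,0,0],-5,-0.5],[[0,0,0],-1.5,-0.5],[[0,0,-0.3],0,-0.5],[[0,0,-0.6],0,-0.5],[[0,0,-1],0,-0.5]]'
python3 -m pendant '[[[-0.6,0,-0.7],0,-0.5],[[-0.6,0,-0.7],0,-0.5],[[0,-0.8,0],0,-0.5],[[0,-0.8,0],0,-0.5],[[0,0,0],0,-0.5]]'
python3 - <<'E'
from h import *
o=st()
snap('wrist','w12.png');snap('side','s12.png')
for n in ['cover_front','slot_left','slot_right']: print(n,best('wrist',n))
im=cv2.imread('pics/s12.png'); cv2.imwrite('pics/s12c.png',cv2.resize(im[130:330,200:400],None,fx=3,fy=3,interpolation=cv2.INTER_CUBIC))
E
```

```text
t: 21.68
position: [0.5607, -0.1655, 0.2408]
eef_rot: [0.997, 0.073, -0.002, -0.001]
contact_force: [0.8, -0.3, 0.1]
opening: 0.0212
t: 22.3
position: [0.4765, -0.077, 0.3262]
eef_rot: [0.997, 0.077, 0.001, -0.0]
contact_force: [0.8, 0.3, 0.1]
opening: 0.0216
t 22.3 pos [ 0.4765 -0.077   0.3262] R [[0.988, 0.153, 0.002], [0.153, -0.988, 0.001], [0.002, -0.001, -1.0]] F [0.8 0.3 0.1] T [-0.03 -0.   -0.03] op 0.0216
cover_front [([0.4809, -0.0697, 0.14], 0.84)]
slot_left [([0.5053, 0.0475, 0.1391], 0.96)]
slot_right [([0.5651, -0.1651, 0.1396], 0.93)]
```

View pics/w12.png

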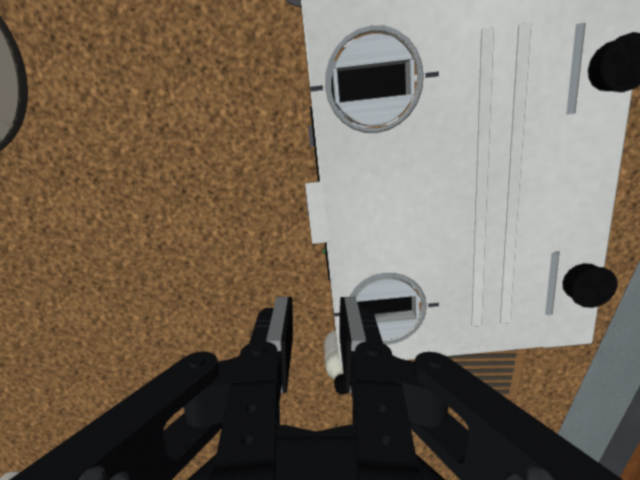

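View pics/s12c.png

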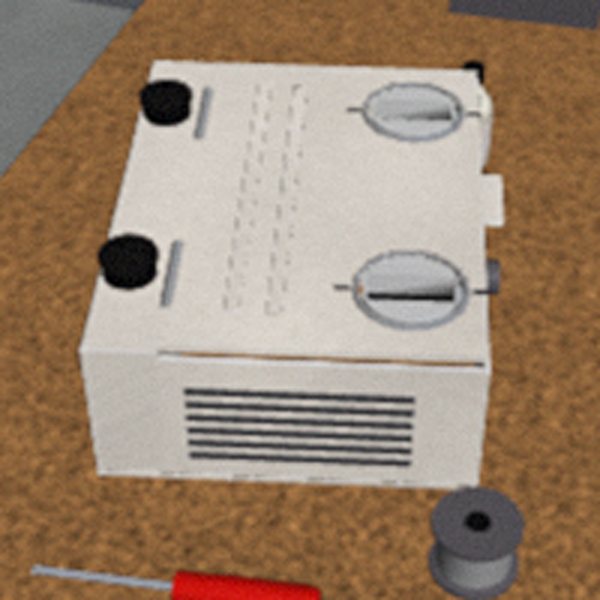

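```bash
python3 -m pendant '[[[0,0.8,0],0,-0.5],[[0,0.8,0],0,-0.5],[[0,0.4,0],0,-0.5],[[0,0,0],0,-0.5],[[0,0,0],0,-0.5]]'
python3 - <<'E'
from h import *
o=st()
snap('wrist','w13.png')
im=cv2.imread('pics/w13.png'); cv2.imwrite('pics/w13c.png',cv2.resize(im[0:300,280:640],None,fx=2,fy=2,interpolation=cv2.INTER_CUBIC))
E
```

```text
t: 23.18
position: [0.4948, -0.199, 0.3241]
eef_rot: [0.997, 0.074, -0.0, -0.001]
contact_force: [0.2, 0.4, 0.6]
opening: 0.0211
t 23.18 pos [ 0.4948 -0.199   0.3241] R [[0.989, 0.148, -0.0], [0.148, -0.989, 0.001], [-0.0, -0.001, -1.0]] F [0.2 0.4 0.6] T [0.05 0.01 0.03] op 0.0211
```

View pics/w13c.png

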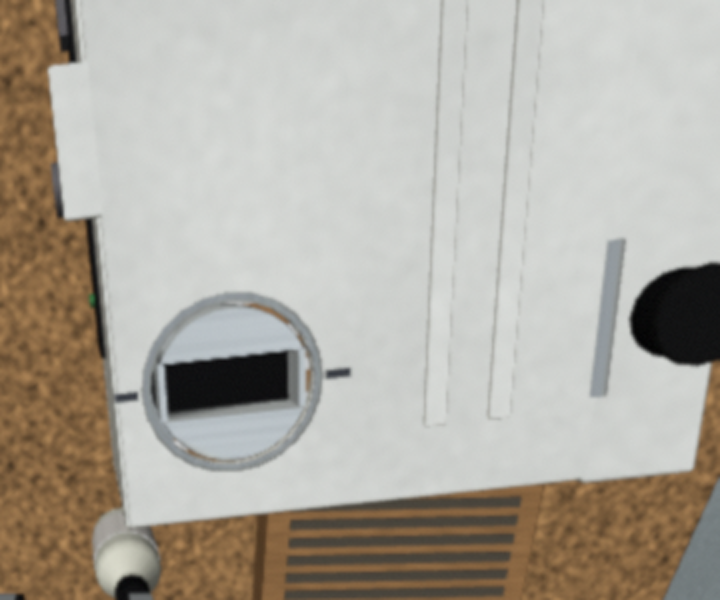

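```bash
python3 -c "
from h import *
st(); print(sign_off())"
```

```text
t 23.23 pos [ 0.4949 -0.1986  0.3243] R [[0.989, 0.149, -0.0], [0.149, -0.989, 0.001], [-0.0, -0.001, -1.0]] F [0.2 0.3 0. ] T [0.01 0.01 0.05] op 0.0212
the job is handed in; nothing more can be done
None
```

The cover is shut and both quarter-turn fasteners are turned clockwise to their stops. I handed the job in at 23.2 s; the hand-in gives no verdict.

I pushed the cover down with the closed fingertips. Then I set the slightly opened fingers in each slot and turned it, the left one first. The torque rose sharply at the end of each turn, to 0.69 N m on the left and 1.07 N m on the right, so I took both to be at their stops.

**Last checks:**
- **Fasteners:** in the wrist pictures both slots line up with their index marks to within about 1°.
- **Cover:** the camera networks put the fastener heads at 139–140 mm above the bench and the front edge at 140 mm. Shut, these should be 141 and 138 mm, so this fits a closed cover only within their 4 mm accuracy and cannot confirm the 1.8 mm limit. I did not measure the cover gap any other way.
- **Robot:** the wrist force is about zero and the arm stands clear in the air.
- **Bystanders:** nothing around the extractor looked moved in the pictures. I did not measure this.

The right slot looked about 4° turned from its nominal open position before I started on it, so I aligned the fingers to the slot as seen.

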